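# Pull the drawer out to its stop and lock it with the pin

### The job

Pull the black drawer of the small bench cabinet out until you feel its stop, without dragging the cabinet along or upsetting the jar on it. Then take the red-headed lock pin from its slanted stand and push it down through the yellow fork and the drawer's lug, past the spring catch, until its head sits on the fork, so that the drawer is locked open.

Things in the scene. Friction and masses are not known exactly. Their poses are not given: they have to be found in the camera images.
- cabinet: Grey one-drawer cabinet, 200 deep (x) x 170 wide (y) x 110 mm high, 4.5 kg, loose on the bench: over about 20 N against the stop drags it. Origin: centre of its underside. Its front looks along its -x, where the drawer slides out stiffly (3 N). The stop, a yellow fork on its +y side, is clamped elsewhere each time, 40 to 90 mm of pull from the start: feel for it (or see it).
- drawer_handle (a point): Middle of the drawer's aluminium bar handle: round, 12 mm thick, 100 mm long, along the cabinet's y, a post at each end. Its axis is 85 mm above the bench, with 36 mm free between it and the black front panel (top at 104 mm). Axes as the cabinet's. Can be pinched from above, fingers closing along the cabinet's x and opened at most 40 mm.
- lug_hole (a point): Hole centre on top of the drawer's lug (aluminium plate 8 mm thick, top 92 mm up, hole 13.4 mm), on the cabinet's +y side, moving with the drawer. At the stop it is in the yellow fork, hole under hole: the fork's top is 8 mm above this point (upper plate 6 mm, gap 12, lower plate 12 mm); 17 mm below this point a spring catch bars the pin: push it past with 5 to 15 N. Axes: the cabinet's.
- pin: Lock pin, 78 mm long: steel shank 12 mm thick, 50 mm long with a tapered tip, under a red round head 26 mm across and 28 mm tall. Origin: on the axis at the underside of the head; +z points up through the head, the tip is at z = -50 mm. Mass about 80 g. It starts in the stand, head up, leaning.
- stand_hole (a point): Mouth of the hole in the fixed black slanted stand (100 x 80 mm, 95 mm high), 80 mm above the bench. Its sloped face carries the pin's head; the hole's axis leans 0.45 rad (26 degrees) from vertical towards the stand's -x (roughly towards the robot). Axes: the stand's x and y, z vertical.
- jar: Bystander: small amber paint jar, 46 mm across, 60 mm tall, standing on the cabinet's top. Origin: centre of its underside.
- bottle: Bystander: clear bottle with a black cap, 48 mm across, 110 mm tall, standing on the bench. Origin: centre of its underside.
- tape: Bystander: roll of yellow tape lying flat, 80 mm across, 25 mm high. Origin: centre of its underside.

How it is judged:
By the outcome, as a careful person would: the job done as asked, in the order asked, and still so for the second after the job is handed in, with the robot touching nothing.
It also fails if it takes over 58 s, if anything falls off the work surface, if the arm or the gripper's body presses on something with over 40 N, if the wrist force passes 120 N, or if a joint passes its speed limit or range.

### The arm

A 6-joint arm with a two-finger parallel gripper is mounted at the origin on the work surface. World frame = base frame: x ahead of the robot, y to its left, z up, the work surface at z = 0. Lengths are in m, angles in rad, forces in N, time in s.
With the tool pointing down it reaches from about 0.225 to 0.875 m from the base axis. Payload 3.4 kg.
Tool frame: the origin (TCP) lies on the centre line of the jaws, within the pads' length; the fingertips stand 17 mm ahead of it and the grasp point (between the pads) lies 2 mm behind it (manip.finger_overhang is the distance from the TCP to the fingertips, in m); y points along the fingers, x is the direction in which the jaws open and shut, and the axes are right-handed (so a half turn about y gives the same grasp; the last joint's range is limited). The gripper opens to 85 mm and grips with 20 to 120 N. Pads are 22 mm wide; open, the fingers measure 114 mm over their backs; the gripper's body (76 mm by 85 mm) begins 54 mm behind the grasp point. The pads swing forward as they close: fully open they stand 13 mm farther back than shut.
Start: joints at [-1.303, 0.276, 1.505, -0, 1.361, -0.121], TCP at [0.218, -0.532, 0.248] pointing down, gripper open.
Joint ranges: [-2.89, 2.89], [-0.75, 2.08], [0.22, 2.7], [-1.18, 4.32], [0.11, 2.71], [-2.7, 2.7]. Speed limits (rad/s): [2.57, 2.57, 3.14, 3.14, 3.14, 3.14].

### API

Orientations are given as a unit quaternion [w, x, y, z].
In Python, from rig import manip gives the robot as it stands.
- The arm moves only by the tool arm_command, never from a script. Its argument "commands" is a list of rows, each a list of 3 entries, a list of its own where there are three numbers: the finger opening in cm, from 0 to 8.54, then the shift along the world's x, y, z in cm, then the turn about the world's z in rad. A call has 1 to 12 rows; each row shifts and turns the commanded pose from where the row before left it; what a row does not reach is not made up. A row lasts 1/10 s, in which the tool goes at most 50 mm and 8.59 degrees, less where a joint would pass 70% of its speed; a pose out of reach is approached as far as the arm can. A call with a gripper value outside its range is refused whole. The fingers move at their own pace and stop on an object; "grip_force" is the grip in N (left out, the last holds). Time passes only in rows, so rows that do not move let the fingers close. It gives the time, the measured TCP pose, the force and the opening at its end, in the units of the state.
- manip.get_state(): the state, without advancing time (a new reading comes with each control period).
- manip.get_image(name): name is "side" or "top" or "wrist"; returns a dict with "pixels" (400x640x3 uint8, red, green, blue), "range_z" (400x640 float32, m along the optical axis (not along the pixel's ray), 0 where there is no reading), "intrinsics" (3x3 intrinsics, pixels), "k1" (the pictures are not rectified: a ray, as slopes to the right and down, at radius r is drawn at 1 + k1 r^2 times it, then the intrinsics apply), "R" (3x3) and "t" (3): a world point X has camera coordinates R X + t. Camera axes: x right, y down, z forward; pixel columns grow to the right and rows downward; lengths in m; the calibration is good to about 2 mm. A picture is of the moment at which its call begins.
- manip.sign_off(): hands the job in, once; it reports no verdict.
The state is a dict: "clock": time; "qpos": joint angles; "qd": joint speeds; "effort": joint torques, N m; "position": TCP position; "ee_rot": TCP orientation; "contact_force": force on the tool from outside, world axes, zero at the start; "moment": the same for the moment, N m; "width": finger opening in m.
Only numpy, scipy, OpenCV 4.12 (cv2) and the standard library are available. Lean on these libraries where they do the work, as an engineer would, in place of code of your own. Each camera call takes 0.05 s, during which the arm holds its last target.

## Working session

There is one attempt and no reset: what is moved stays moved. The work goes in short steps, Python scripts to look and compute and a tool call to move; the robot and the scene stay as the last step left them, time stands still between calls to the robot, and variables do not carry over. Pictures are saved under pics/ and viewed, and the job is handed in when it is done.

Besides the shell and the picture viewer there is one more tool, called after "Emit:" by a JSON object that holds its "op" and its "data", one argument or row to a line. arm_command: Moves the arm, as the interface text tells. Its arguments: {"type":"object","properties":{"commands":{"type":"array"},"grip_force":{"type":"number"}},"required":["commands"]}

```bash
ls; mkdir -p pics; cat > h.py <<'E'
import numpy as np, cv2
from rig import manip
def grab(n,tag):
    im=manip.get_image(n); np.savez(f'pics/{tag}.npz',**{k:np.array(v) for k,v in im.items()})
    cv2.imwrite(f'pics/{tag}.png',im['pixels'][:,:,::-1]); return im
def load(tag): return dict(np.load(f'pics/{tag}.npz'))
def cloud(im):
    h,w=im['range_z'].shape; K=im['intrinsics']; k1=float(im['k1'])
    u,v=np.meshgrid(np.arange(w),np.arange(h))
    p=cv2.undistortPoints(np.stack([u,v],-1).reshape(-1,1,2).astype(float),K,np.array([k1,0,0,0.])).reshape(h,w,2)
    z=im['range_z'].astype(float); c=np.dstack([p[...,0]*z,p[...,1]*z,z])
    X=(c-im['t'])@im['R']; X[z==0]=np.nan; return X
E
python3 - <<'E'
from h import *
for n in ['top','side','wrist']: im=grab(n,n+'0'); print(n,im['k1'],im['intrinsics'][0,0],im['t'], -im['R'].T@im['t'])
s=manip.get_state();print(s)
E
```

```text
pics
top -0.06369948064129646 466.4531177948513 [-0.0167496   0.6140692   1.43663139] [ 0.41895729 -0.03178829  1.50490384]
side -0.11818076177086577 476.580022705368 [0.57819391 0.15344193 1.06280653] [0.42427558 0.9282819  0.66760265]
wrist -0.00020224607010921097 275.771671882481 [-0.57297545 -0.03614888  0.37762747] [ 0.27987735 -0.50478625  0.37292039]
{'clock': 0.15, 'qpos': array([-1.30301276e+00,  2.76431388e-01,  1.50582429e+00, -8.21892065e-06,
        1.36066619e+00, -1.21011379e-01]), 'qd': array([ 0.00056403, -0.00062958, -0.00378389, -0.00051628,  0.00158808,
        0.00205659]), 'effort': array([ 1.19307420e-03, -4.17146480e+01, -2.46031076e+01, -1.31520778e-04,
        7.57045113e-03,  5.47031540e-07]), 'position': array([ 0.21785967, -0.53174878,  0.24765604]), 'ee_rot': array([ 0.58747492, -0.58686513,  0.39435146, -0.3936362 ]), 'contact_force': array([ 0.07730509,  0.48295795, -0.07276594]), 'moment': array([ 0.01118455,  0.04053333, -0.02023096]), 'width': 0.08554910054211176}
```

View pics/top0.png

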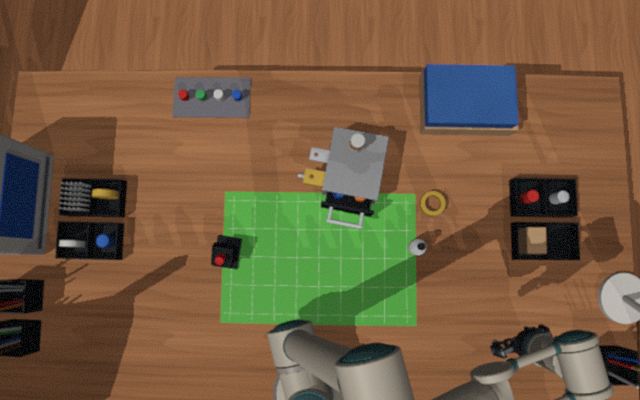

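View pics/side0.png

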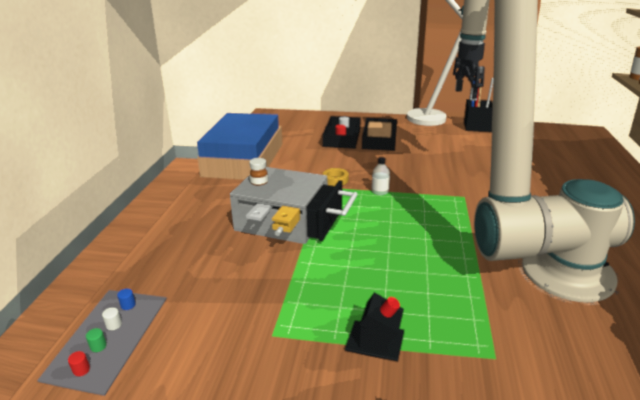

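```bash
python3 - <<'E'
from h import *
t=load('top0');s=load('side0')
a=cv2.resize(t['pixels'][110:280,200:400,::-1],None,fx=4,fy=3.5*4/3.5,interpolation=cv2.INTER_CUBIC)[:600];cv2.imwrite('pics/topz.png',a[:600])
a=cv2.resize(s['pixels'][150:250,220:370,::-1],None,fx=5,fy=5,interpolation=cv2.INTER_CUBIC);cv2.imwrite('pics/sidez.png',a)
X=cloud(t)
for n,u,v in [('cabtop',355,165),('jar',358,140),('handle',346,224),('lug',317,155),('fork',313,177),('pin',219,260),('bottle',418,246),('tape',424,203),('mat',300,300)]: print(n,X[v,u].round(4))
# cabinet top mask
z=X[...,2]; m=(abs(z-0.110)<.012).astype(np.uint8); m[:, :300]=0;m[:,400:]=0;m[:115]=0;m[205:]=0
n,l,st,c=cv2.connectedComponentsWithStats(m);i=1+np.argmax(st[1:,4]);P=X[l==i][:,:2]
print(st[i],np.median(z[l==i]),cv2.minAreaRect(P.astype(np.float32)))
E
```

```text
cabtop [ 0.7003 -0.1262  0.1123]
jar [ 0.7639 -0.131   0.1685]
handle [ 0.5223 -0.1013  0.0893]
lug [ 0.7551 -0.0086 -0.0008]
fork [0.664  0.0011 0.0988]
pin [0.4074 0.2781 0.1057]
bottle [ 0.4581 -0.3155  0.1083]
tape [ 0.5973 -0.3529  0.0266]
mat [0.2857 0.0378 0.0068]
[ 303  127   85   74 3614] 0.11042289251903523 ((0.7141088843345642, -0.09612523019313812), (0.23219145834445953, 0.20128560066223145), 79.8271255493164)
```

View pics/topz.png

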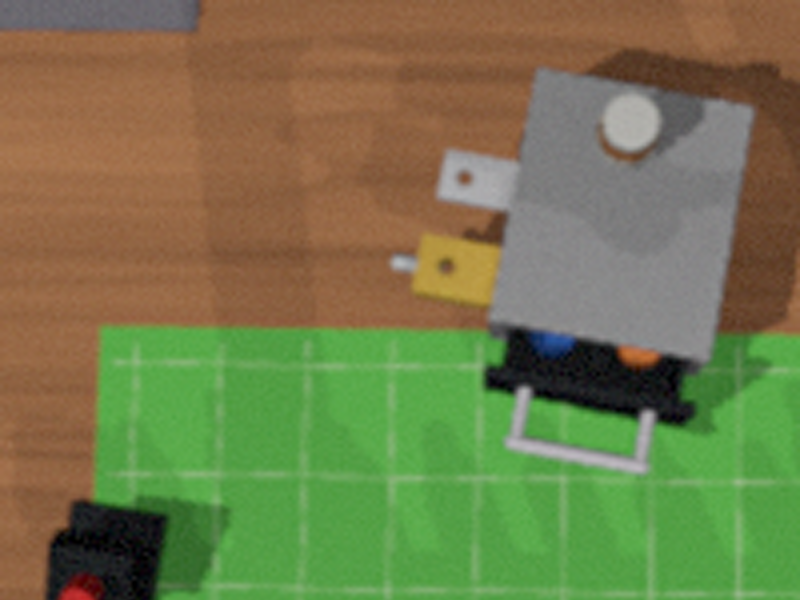

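View pics/sidez.png

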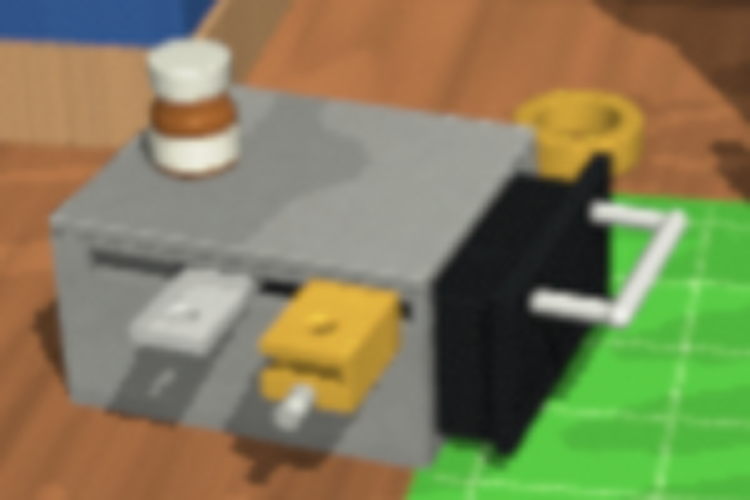

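```bash
cat >> h.py <<'E'
def ray(im,uv,z):
    p=cv2.undistortPoints(np.array([[uv]],float),im['intrinsics'],np.array([float(im['k1']),0,0,0.])).ravel()
    d=im['R'].T@np.array([p[0],p[1],1.]); c=-im['R'].T@im['t']; return c+d*(z-c[2])/d[2]
E
python3 - <<'E'
from h import *
t=load('top0')
f=lambda u,v,z: ray(t,(200+(u+.5)/4-.5,110+(v+.5)/4-.5),z)
C=np.array([f(*p,.11)[:2] for p in [(537,68),(752,105),(708,362),(490,328)]])
print(C.round(4),C.mean(0)); d=(C[0]+C[1]-C[2]-C[3])/2; print(np.linalg.norm(d),np.arctan2(d[1],d[0])); d2=(C[0]+C[3]-C[1]-C[2])/2;print(np.linalg.norm(d2),np.arctan2(-d2[0],d2[1]))
a=f(513,441,.085);b=f(645,467,.085);print('handle',a,b,(a+b)/2,np.arctan2(-(a-b)[0],(a-b)[1]))
l=f(464,178,.092);k=f(446,266,.1);print('lug',l,'fork',k,np.linalg.norm((l-k)[:2]), np.arctan2((l-k)[1],(l-k)[0]))
s=load('side0')
g=lambda u,v,z: ray(s,(220+(u+.5)/5-.5,150+(v+.5)/5-.5),z)
print('side handle',g(683,213,.085),g(622,316,.085)); print('lug',g(183,312,.092),'fork',g(321,322,.1))
for im,n in((t,'top'),(s,'side')):
    X=cloud(im);px=im['pixels'].astype(int); m=(px[...,0]>130)&(px[...,1]<60)&(px[...,2]<60)&(abs(X[...,0]-.41)<.1)&(abs(X[...,1]-.28)<.1)
    print(n,m.sum(),np.nanmedian(X[m],0),np.nanmin(X[m],0),np.nanmax(X[m],0),np.argwhere(m).mean(0))
a=cv2.resize(s['pixels'][285:365,330:430,::-1],None,fx=7,fy=7,interpolation=cv2.INTER_CUBIC);cv2.imwrite('pics/stands.png',a)
a=cv2.resize(t['pixels'][225:280,200:255,::-1],None,fx=10,fy=10,interpolation=cv2.INTER_CUBIC);cv2.imwrite('pics/standt.png',a)
E
```

```text
[[ 0.8204 -0.0609]
 [ 0.7933 -0.2263]
 [ 0.594  -0.192 ]
 [ 0.6176 -0.0275]] [ 0.70633144 -0.1266597 ]
0.203865194115262 -0.1668774163213595
0.16683610062961016 -0.15254763974582136
handle [ 0.53440351 -0.04616904  0.085     ] [ 0.5159927  -0.14681977  0.085     ] [ 0.52519811 -0.09649441  0.085     ] -0.18091779925999402
lug [ 0.73711956 -0.00571689  0.092     ] fork [0.66643848 0.00681134 0.1       ] 0.07178280809353253 -0.17542813211847844
side handle [ 0.51352997 -0.15358106  0.085     ] [ 0.53236248 -0.04590198  0.085     ]
lug [ 0.73821855 -0.00797796  0.092     ] fork [0.66737174 0.00461024 0.1       ]
top 53 [0.40721018 0.27811729 0.10620731] [0.39555264 0.26576438 0.0974424 ] [0.41641584 0.29097748 0.11625299] [260.45283019 218.83018868]
side 220 [0.41174858 0.2876505  0.09971678] [0.39756397 0.27114835 0.07792124] [0.4266577  0.29323627 0.11071347] [307.31363636 389.85454545]
```

View pics/stands.png

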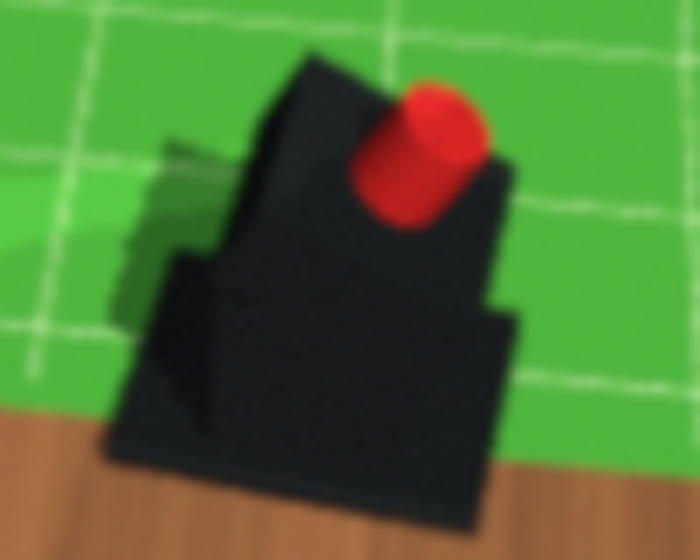

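View pics/standt.png

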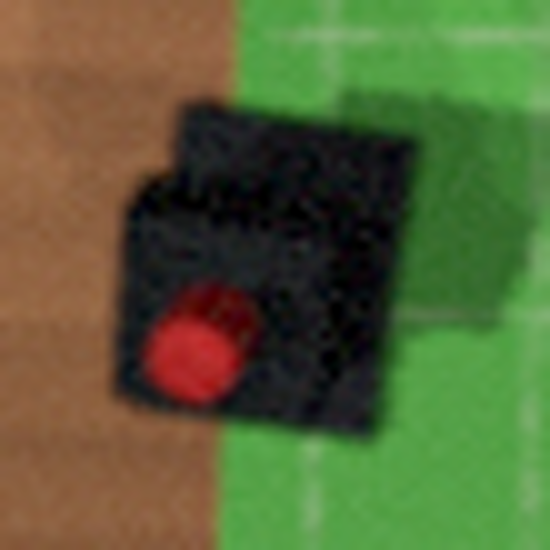

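```bash
python3 - <<'E'
from h import *
from scipy.spatial.transform import Rotation as R
s=load('side0');t=load('top0')
g=lambda u,v,z: ray(s,(330+(u+.5)/7-.5,285+(v+.5)/7-.5),z)
f=lambda u,v,z: ray(t,(200+(u+.5)/10-.5,225+(v+.5)/10-.5),z)
for p in [(105,457,0),(475,532,0),(520,318,0.02)]: print(g(*p).round(4))
print('head top side',g(448,127,.1015+.0),'top',f(194,362,.104))
print('top corners', f(120,395,.0),f(375,437,0),f(418,140,.0),f(182,105,.0))
# sloped face plane fit
X=cloud(t);px=t['pixels'].astype(int)
m=(px.sum(-1)<110)&(abs(X[...,0]-.42)<.1)&(abs(X[...,1]-.27)<.07)&(X[...,2]>.05)
P=X[m];print(len(P),P.min(0),P.max(0))
X=cloud(s);px=s['pixels'].astype(int)
m=(px.sum(-1)<140)&(abs(X[...,0]-.42)<.1)&(abs(X[...,1]-.27)<.07)&(X[...,2]>.03)
P=X[m];print(len(P),P.min(0),P.max(0))
st=manip.get_state();q=st['ee_rot'];print(R.from_quat([*q[1:],q[0]]).as_matrix().round(3))
E
```

```text
[0.4877 0.3057 0.    ]
[0.3898 0.318  0.    ]
[0.3811 0.2589 0.02  ]
head top side [0.40563775 0.27779062 0.1015    ] top [0.40518825 0.27854921 0.104     ]
top corners [0.39315839 0.32518699 0.        ] [0.38140872 0.24213715 0.        ] [0.47668049 0.23153324 0.        ] [0.48666114 0.30883807 0.        ]
390 [0.38644789 0.23987519 0.05080993] [0.46222362 0.30762752 0.10673261]
1372 [0.38825873 0.24374667 0.03000819] [0.46357127 0.31424113 0.10688671]
[[ 0.379 -0.     0.925]
 [-0.925  0.001  0.379]
 [-0.001 -1.     0.   ]]
```

Emit:
{"op": "arm_command", "data": {
  "commands": [
    [3.2, [2.55, 3.6, 0], 0.0845],
    [3.2, [2.55, 3.6, 0], 0.0845],
    [3.2, [2.55, 3.6, 0], 0.0845],
    [3.2, [2.55, 3.6, 0], 0.0845],
    [3.2, [2.55, 3.6, 0], 0.0845],
    [3.2, [2.55, 3.6, 0], 0.0845],
    [3.2, [2.55, 3.6, 0], 0.0845],
    [3.2, [2.55, 3.6, 0], 0.0845],
    [3.2, [2.55, 3.6, 0], 0.0845],
    [3.2, [2.55, 3.6, 0], 0.0845],
    [3.2, [2.55, 3.6, 0], 0.0845],
    [3.2, [2.55, 3.8, 0], 0.0845]
  ],
  "grip_force": 40
}}

```text
clock: 1.35
position: [0.5246, -0.0966, 0.2482]
ee_rot: [-0.705, 0.705, -0.058, 0.058]
contact_force: [0.5, -0.2, 0.6]
width: 0.0321
```

```bash
cat > st.py <<'E'
from h import *
from scipy.spatial.transform import Rotation as R
s=manip.get_state();q=s['ee_rot'];M=R.from_quat([*q[1:],q[0]]).as_matrix()
print(s['clock'],s['position'].round(4),'yaw',np.arctan2(M[1,0],M[0,0]).round(3),'F',s['contact_force'].round(2),'w',s['width'].round(4),s['qpos'].round(2))
E
python3 st.py; python3 -c "
from h import *
grab('wrist','w1')"
```

```text
Traceback (most recent call last):
  File "st.py", line 4, in <module>
    print(s['clock'],s['position'].round(4),'yaw',np.arctan2(M[1,0],M[0,0]).round(3),'F',s['contact_force'].round(2),'w',s['width'].round(4),s['qpos'].round(2))
                                                                                                                         ^^^^^^^^^^^^^^^^
AttributeError: 'float' object has no attribute 'round'
```

View pics/w1.png

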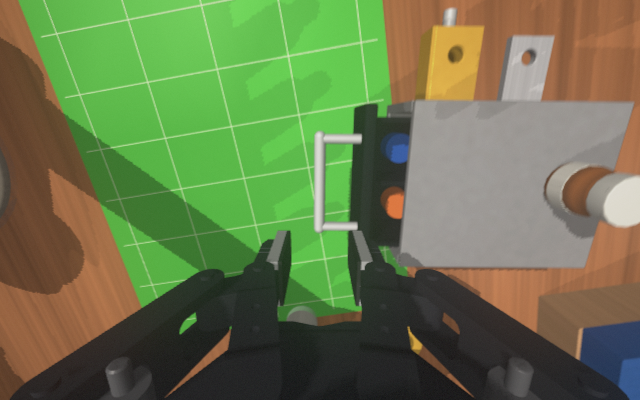

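```bash
sed -i "s/s\['width'\].round(4)/round(float(s['width']),4)/" st.py; python3 st.py; python3 - <<'E'
from h import *
w=load('w1')
a=ray(w,(320,137),.085);b=ray(w,(320,229),.085);print(a,b,(a+b)/2,np.arctan2((b-a)[0],-(b-a)[1]))
f=ray(w,(456,54),.1);l=ray(w,(528,57),.092);print(f,l,np.linalg.norm((f-l)[:2]))
E
```

```text
1.4 [ 0.5286 -0.0903  0.2481] yaw -0.159 F [3.62 3.37 0.99] w 0.0322 [-0.3   0.22  1.59  0.01  1.33 -0.15]
[ 0.53181504 -0.04641329  0.085     ] [ 0.51516344 -0.14652048  0.085     ] [ 0.52348924 -0.09646688  0.085     ] -0.1648285182261792
[0.66452997 0.00652199 0.1       ] [ 0.73414053 -0.00604345  0.092     ] 0.07073556217782087
```

Emit:
{"op": "arm_command", "data": {
  "commands": [
    [3.2, [0, 0, 0], 0],
    [3.2, [0, 0.1, -2], 0],
    [3.2, [0, 0, -3], 0],
    [3.2, [0, 0, -2.5], 0],
    [3.2, [0, 0, 0], 0],
    [3.2, [0, 0, 0], 0]
  ]
}}

```text
clock: 2.0
position: [0.5235, -0.098, 0.1735]
ee_rot: [-0.704, 0.705, -0.06, 0.06]
contact_force: [0.8, 0.3, 0.1]
width: 0.032
```

```bash
python3 st.py; python3 -c "
from h import *
grab('wrist','w2')"
```

```text
2.0 [ 0.5235 -0.098   0.1735] yaw -0.169 F [0.82 0.25 0.13] w 0.032 [-0.32  0.27  1.71 -0.    1.16 -0.15]
```

View pics/w2.png

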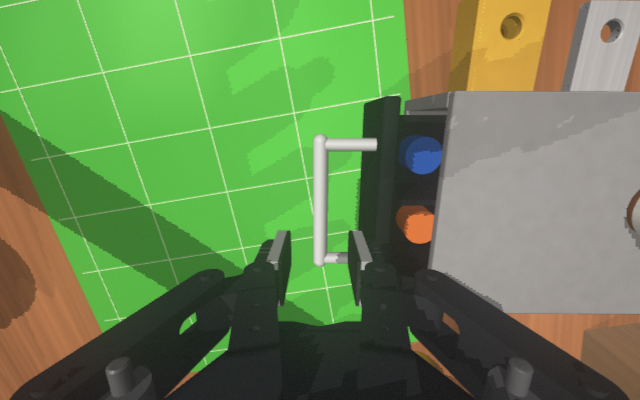

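Emit:
{"op": "arm_command", "data": {
  "commands": [
    [3.2, [0, 0.1, -3], 0],
    [3.2, [0, 0, -3], 0],
    [3.2, [0, 0, -2], 0],
    [3.2, [0, 0, -1.1], 0],
    [3.2, [0, 0, 0], 0],
    [1, [0, 0, 0], 0],
    [0.5, [0, 0, 0], 0],
    [0.5, [0, 0, 0], 0],
    [0.5, [0, 0, 0], 0],
    [0.5, [0, 0, 0], 0]
  ],
  "grip_force": 40
}}

```text
clock: 3.05
position: [0.5251, -0.0966, 0.0838]
ee_rot: [-0.704, 0.705, -0.058, 0.06]
contact_force: [-0.4, -1.1, 6.3]
width: 0.0105
```

```bash
python3 st.py
```

```text
3.05 [ 0.5251 -0.0966  0.0838] yaw -0.168 F [-0.35 -1.13  6.27] w 0.0105 [-0.31  0.36  1.83 -0.    0.94 -0.14]
```

Emit:
{"op": "arm_command", "data": {
  "commands": [
    [0.5, [-0.49, 0.083, 0], 0],
    [0.5, [-0.99, 0.167, 0], 0],
    [0.5, [-0.99, 0.167, 0], 0],
    [0.5, [-0.99, 0.167, 0], 0],
    [0.5, [-0.99, 0.167, 0], 0],
    [0.5, [-0.99, 0.167, 0], 0],
    [0.5, [-0.49, 0.083, 0], 0],
    [0.5, [0, 0, 0], 0],
    [0.5, [0, 0, 0], 0]
  ]
}}

```text
clock: 3.95
position: [0.4644, -0.0859, 0.0837]
ee_rot: [-0.705, 0.705, -0.059, 0.06]
contact_force: [-0.1, 1.1, 11.8]
width: 0.0104
```

```bash
python3 st.py;python3 -c "
from h import *
grab('wrist','w3')"
```

```text
3.95 [ 0.4644 -0.0859  0.0837] yaw -0.168 F [-0.09  1.1  11.76] w 0.0104 [-0.33  0.28  1.96  0.    0.89 -0.16]
```

View pics/w3.png

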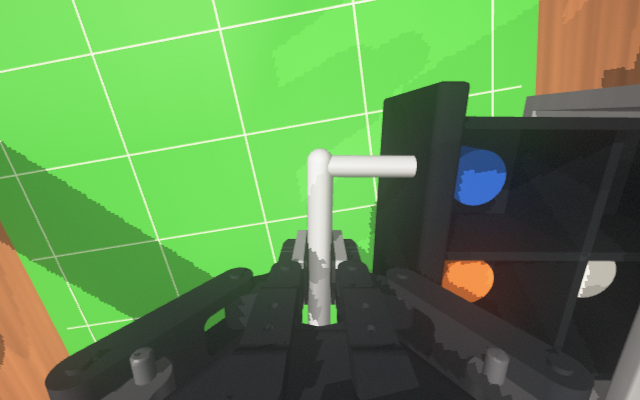

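Emit:
{"op": "arm_command", "data": {
  "commands": [
    [0.5, [-0.3, 0.05, 0.05], 0],
    [0.5, [-0.3, 0.05, 0.05], 0],
    [0.5, [-0.2, 0.034, 0], 0],
    [0.5, [0, 0, 0], 0]
  ]
}}

```text
clock: 4.4
position: [0.4564, -0.0845, 0.0838]
ee_rot: [0.705, -0.705, 0.059, -0.06]
contact_force: [1.3, 1.0, 5.7]
width: 0.0106
```

Emit:
{"op": "arm_command", "data": {
  "commands": [
    [0.5, [-0.1, 0.017, 0], 0],
    [0.5, [-0.1, 0.017, 0], 0],
    [0.5, [0, 0, 0], 0]
  ]
}}

```text
clock: 4.7
position: [0.4548, -0.0843, 0.0838]
ee_rot: [0.705, -0.705, 0.059, -0.06]
contact_force: [2.1, 1.4, 6.7]
width: 0.0106
```

Emit:
{"op": "arm_command", "data": {
  "commands": [
    [0.5, [-0.1, 0.017, 0], 0],
    [0.5, [0, 0, 0], 0]
  ]
}}

```text
clock: 4.9
position: [0.4539, -0.0841, 0.0838]
ee_rot: [0.705, -0.705, 0.059, -0.06]
contact_force: [2.0, 0.7, 6.0]
width: 0.0106
```

Emit:
{"op": "arm_command", "data": {
  "commands": [
    [0.5, [-0.1, 0.017, 0], 0],
    [0.5, [0, 0, 0], 0]
  ]
}}

```text
clock: 5.1
position: [0.4538, -0.0841, 0.0838]
ee_rot: [0.705, -0.705, 0.058, -0.061]
contact_force: [4.7, 1.4, 5.4]
width: 0.0105
```

Force is climbing and motion has stopped: likely the stop. Another millimetre to confirm.

Emit:
{"op": "arm_command", "data": {
  "commands": [
    [0.5, [-0.1, 0.017, 0], 0],
    [0.5, [0, 0, 0], 0],
    [0.5, [0, 0, 0], 0]
  ]
}}

```text
clock: 5.4
position: [0.4537, -0.0841, 0.0838]
ee_rot: [-0.705, 0.705, -0.058, 0.061]
contact_force: [6.9, 2.2, 2.8]
width: 0.0103
```

```bash
python3 st.py;python3 -c "
from h import *
t=grab('top','t4');s=grab('side','s4')
a=cv2.resize(t['pixels'][110:250,270:400,::-1],None,fx=4,fy=4,interpolation=cv2.INTER_CUBIC);cv2.imwrite('pics/t4z.png',a)
a=cv2.resize(s['pixels'][150:270,220:370,::-1],None,fx=5,fy=5,interpolation=cv2.INTER_CUBIC);cv2.imwrite('pics/s4z.png',a)"
```

```text
5.4 [ 0.4537 -0.0841  0.0838] yaw -0.169 F [6.89 2.22 2.75] w 0.0103 [-0.34  0.27  1.99  0.    0.88 -0.17]
```

View pics/s4z.png

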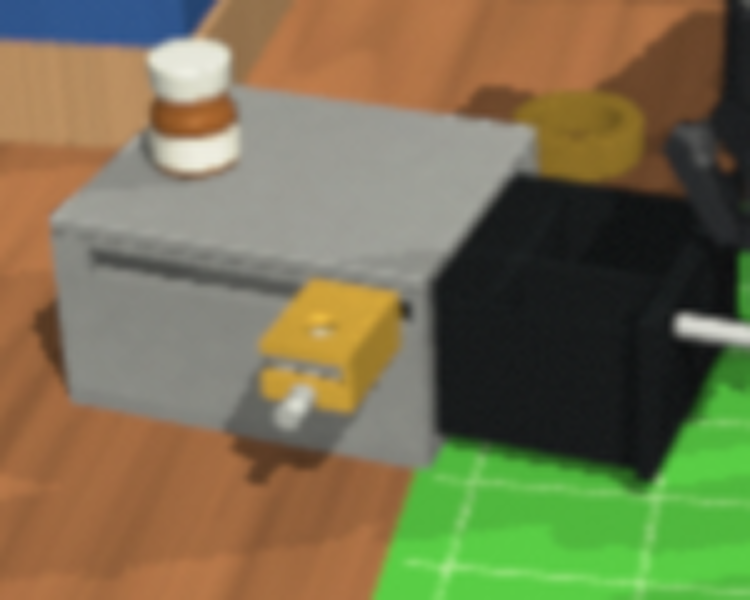

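View pics/t4z.png

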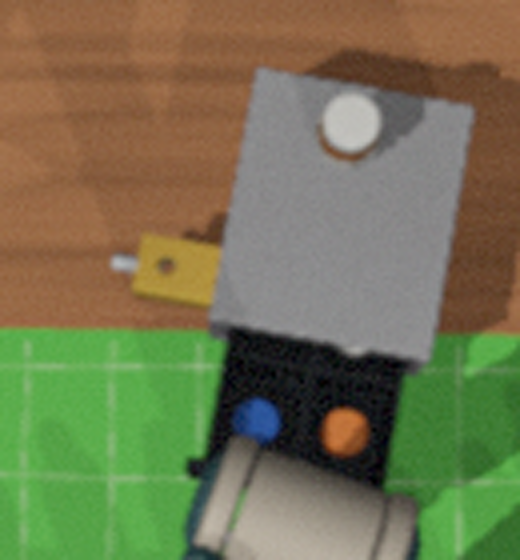

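Emit:
{"op": "arm_command", "data": {
  "commands": [
    [0.5, [0.2, -0.03, 0], 0],
    [3.2, [0, 0, 0], 0],
    [3.2, [0, 0, 0], 0],
    [3.2, [0, 0, 0], 0],
    [3.2, [0, 0, 2], 0],
    [3.2, [0, 0, 4], 0],
    [3.2, [0, 0, 4], 0],
    [4.5, [0, 0, 2], 0],
    [4.5, [0, 0, 0], 0]
  ]
}}

```text
clock: 6.4
position: [0.4548, -0.0848, 0.206]
ee_rot: [-0.704, 0.705, -0.057, 0.061]
contact_force: [0.0, -0.3, 0.4]
width: 0.0448
```

```bash
python3 st.py;python3 -c "
from h import *
grab('wrist','w5')"
```

```text
6.4 [ 0.4548 -0.0848  0.206 ] yaw -0.168 F [ 0.03 -0.33  0.39] w 0.0448 [-0.33  0.13  1.8  -0.    1.2  -0.17]
```

View pics/w5.png

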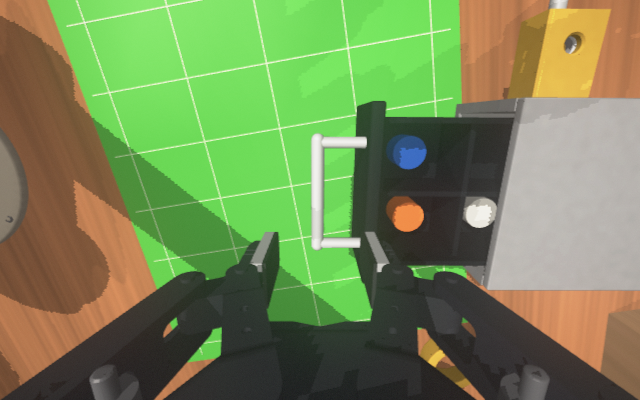

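Emit:
{"op": "arm_command", "data": {
  "commands": [
    [4.5, [-0.38, 3.02, 0], 0.134],
    [4.5, [-0.38, 3.02, 0], 0.134],
    [4.5, [-0.38, 3.02, 0], 0.134],
    [4.5, [-0.38, 3.02, 0], 0.134],
    [4.5, [-0.38, 3.02, 0], 0.134],
    [4.5, [-0.38, 3.02, 0], 0.134],
    [4.5, [-0.38, 3.02, 0], 0.134],
    [4.5, [-0.38, 3.02, 0], 0.134],
    [4.5, [-0.38, 3.02, 0], 0.134],
    [4.5, [-0.38, 3.02, 0], 0.134],
    [4.5, [-0.38, 3.02, 0], 0.134],
    [4.5, [-0.4, 3.0, 0], 0.134]
  ]
}}

```text
clock: 7.65
position: [0.4061, 0.2784, 0.2011]
ee_rot: [0.531, -0.53, -0.466, 0.469]
contact_force: [1.0, 0.2, -1.1]
width: 0.0451
```

Emit:
{"op": "arm_command", "data": {
  "commands": [
    [4.5, [0, 0, 0], 0],
    [4.5, [0, 0, 0], 0]
  ]
}}

```text
clock: 7.85
position: [0.4065, 0.2775, 0.2014]
ee_rot: [0.532, -0.531, -0.465, 0.468]
contact_force: [0.4, 0.2, -0.1]
width: 0.0452
```

```bash
python3 st.py;python3 -c "
from h import *
grab('wrist','w6')"
```

```text
7.85 [0.4065 0.2775 0.2014] yaw 1.441 F [ 0.42  0.21 -0.14] w 0.0452 [ 0.46  0.19  1.75 -0.    1.21 -0.98]
```

View pics/w6.png

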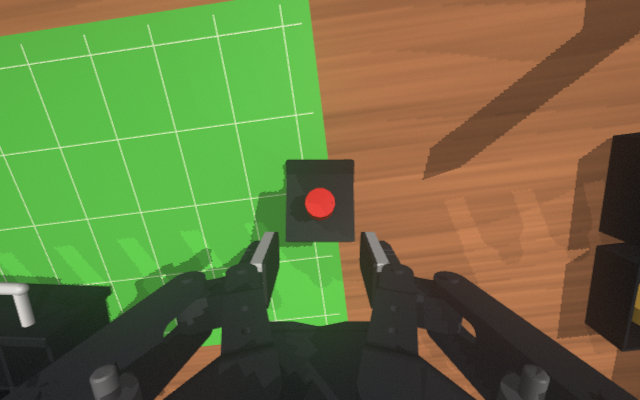

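```bash
python3 - <<'E'
from h import *
w=load('w6');X=cloud(w);px=w['pixels'].astype(int)
m=(px[...,0]>150)&(px[...,1]<80)&(px[...,2]<80)
print(m.sum(),np.nanmedian(X[m],0),np.argwhere(m).mean(0))
v,u=np.argwhere(m).mean(0)
for z in(.103,.105,.107): print(ray(w,(u,v),z))
P=X[m];c=P.mean(0);U,S,V=np.linalg.svd(P-c);print(c,S,V[2])
# slope face
k=(px.sum(-1)<200)&(abs(X[...,0]-.42)<.06)&(abs(X[...,1]-.277)<.05)&(X[...,2]>.04)
P=X[k];c=P.mean(0);V=np.linalg.svd(P-c)[2][2];print(len(P),P.min(0),P.max(0),c,V,[c[2]-((x-c[0])*V[0]+(.2775-c[1])*V[1])/V[2] for x in (.40,.41,.42,.43)])
E
```

```text
696 [0.40329872 0.27836299 0.10503941] [202.2887931 319.6408046]
[0.40385233 0.27827591 0.103     ]
[0.40325468 0.27836044 0.105     ]
[0.40265702 0.27844497 0.107     ]Traceback (most recent call last):
  File "<stdin>", line 7, in <module>
    u, s, vh = gufunc(a, signature=signature)
               ~~~~~~^^^^^^^^^^^^^^^^^^^^^^^^
    raise LinAlgError("SVD did not converge")
numpy.linalg.LinAlgError: SVD did not converge
```

Emit:
{"op": "arm_command", "data": {
  "commands": [
    [4.5, [0.15, 0.03, -3], 0],
    [4.5, [0, 0, -3], 0],
    [4.5, [0, 0, -2.5], 0],
    [4.5, [0, 0, -1.5], 0],
    [4.5, [0, 0, 0], 0],
    [2.5, [0, 0, 0], 0],
    [2, [0, 0, 0], 0],
    [2, [0, 0, 0], 0],
    [2, [0, 0, 0], 0],
    [2, [0, 0, 0], 0]
  ],
  "grip_force": 40
}}

```text
clock: 8.9
position: [0.4097, 0.2783, 0.1039]
ee_rot: [-0.531, 0.532, 0.467, -0.466]
contact_force: [0.2, -0.6, 1.7]
width: 0.0249
```

```bash
python3 st.py;python3 -c "
from h import *
s=grab('side','s7')
a=cv2.resize(s['pixels'][265:365,330:450,::-1],None,fx=6,fy=6,interpolation=cv2.INTER_CUBIC);cv2.imwrite('pics/s7z.png',a)"
```

```text
8.9 [0.4097 0.2783 0.1039] yaw 1.44 F [ 0.21 -0.65  1.72] w 0.0249 [ 0.46  0.29  1.89 -0.    0.96 -0.98]
```

View pics/s7z.png

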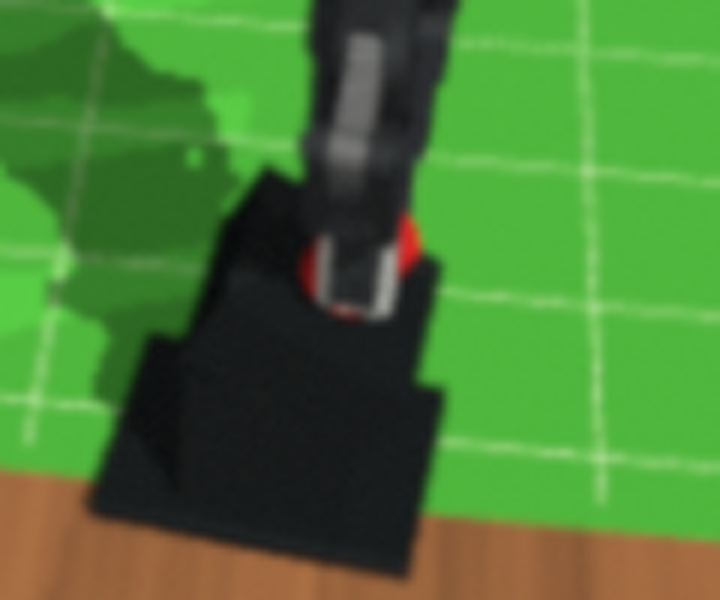

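Emit:
{"op": "arm_command", "data": {
  "commands": [
    [2, [-0.237, 0.031, 0.495], 0],
    [2, [-0.237, 0.031, 0.495], 0],
    [2, [-0.237, 0.031, 0.495], 0],
    [2, [0, 0, 0], 0]
  ],
  "grip_force": 50
}}

```text
clock: 9.35
position: [0.4021, 0.2792, 0.119]
ee_rot: [-0.531, 0.532, 0.467, -0.466]
contact_force: [0.3, -1.9, 0.3]
width: 0.0242
```

```bash
python3 st.py
```

```text
9.35 [0.4021 0.2792 0.119 ] yaw 1.44 F [ 0.25 -1.87  0.27] w 0.0242 [ 0.46  0.26  1.88 -0.    1.   -0.98]
```

Emit:
{"op": "arm_command", "data": {
  "commands": [
    [2, [-0.237, 0.031, 0.495], 0],
    [2, [-0.237, 0.031, 0.495], 0],
    [2, [-0.237, 0.031, 0.495], 0],
    [2, [-0.237, 0.031, 0.495], 0],
    [2, [-0.237, 0.031, 0.495], 0],
    [2, [0, 0, 0], 0],
    [2, [0, 0, 0], 0]
  ]
}}

```text
clock: 10.05
position: [0.3903, 0.2811, 0.1432]
ee_rot: [0.532, -0.531, -0.467, 0.466]
contact_force: [-0.7, -0.7, 0.7]
width: 0.0242
```

```bash
python3 st.py;python3 -c "
from h import *
s=grab('side','s8')
a=cv2.resize(s['pixels'][245:345,330:450,::-1],None,fx=6,fy=6,interpolation=cv2.INTER_CUBIC);cv2.imwrite('pics/s8z.png',a)"
```

```text
10.05 [0.3903 0.2811 0.1432] yaw 1.44 F [-0.71 -0.74  0.67] w 0.0242 [ 0.48  0.22  1.86  0.    1.05 -0.96]
```

View pics/s8z.png

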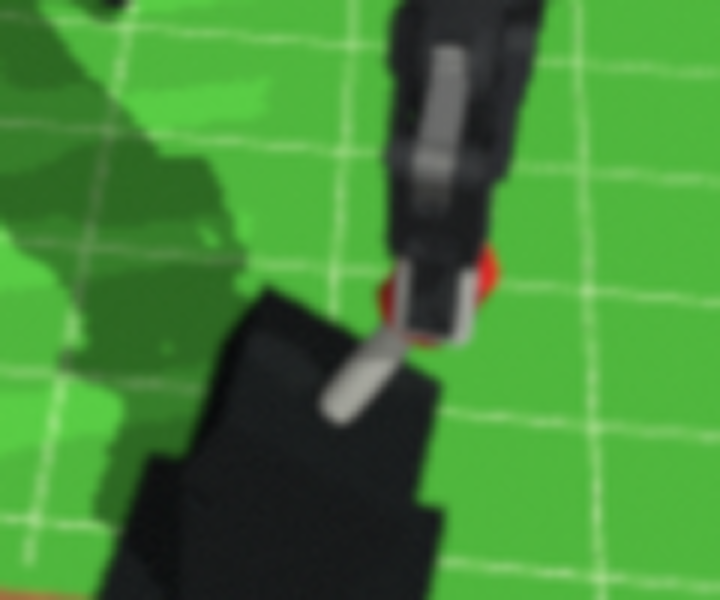

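Emit:
{"op": "arm_command", "data": {
  "commands": [
    [2, [-0.086, 0.011, 0.18], 0],
    [2, [0.55, -0.07, 0.24], 0],
    [2, [0.56, -0.07, 0.18], 0],
    [2, [0, 0, 0], 0]
  ],
  "grip_force": 25
}}

```text
clock: 10.5
position: [0.399, 0.2794, 0.1485]
ee_rot: [0.533, -0.531, -0.464, 0.467]
contact_force: [-5.0, 1.1, 0.7]
width: 0.0241
```

```bash
python3 st.py;python3 -c "
from h import *
s=grab('side','s9')
a=cv2.resize(s['pixels'][245:345,330:450,::-1],None,fx=6,fy=6,interpolation=cv2.INTER_CUBIC);cv2.imwrite('pics/s9z.png',a)"
```

```text
10.5 [0.399  0.2794 0.1485] yaw 1.439 F [-5.    1.14  0.74] w 0.0241 [ 0.47  0.23  1.84  0.    1.08 -0.97]
```

View pics/s9z.png

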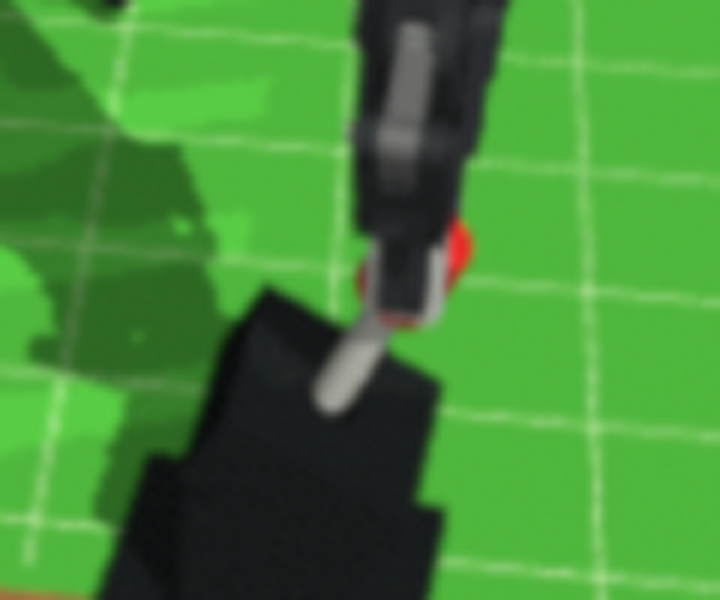

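Emit:
{"op": "arm_command", "data": {
  "commands": [
    [2, [0.58, -0.075, 0.1], 0],
    [2, [0.59, -0.075, 0.06], 0],
    [2, [0.59, -0.075, 0.0], 0],
    [2, [0.2, -0.03, 0], 0],
    [2, [0, 0, 0], 0]
  ]
}}

```text
clock: 11.05
position: [0.4182, 0.2766, 0.1507]
ee_rot: [0.533, -0.531, -0.464, 0.468]
contact_force: [-7.1, -0.2, 6.0]
width: 0.0243
```

```bash
python3 st.py;python3 -c "
from h import *
s=grab('side','s10')
a=cv2.resize(s['pixels'][245:345,330:450,::-1],None,fx=6,fy=6,interpolation=cv2.INTER_CUBIC);cv2.imwrite('pics/s10z.png',a)"
```

```text
11.05 [0.4182 0.2766 0.1507] yaw 1.439 F [-7.06 -0.16  5.96] w 0.0243 [ 0.44  0.25  1.81  0.    1.09 -1.  ]
```

View pics/s10z.png

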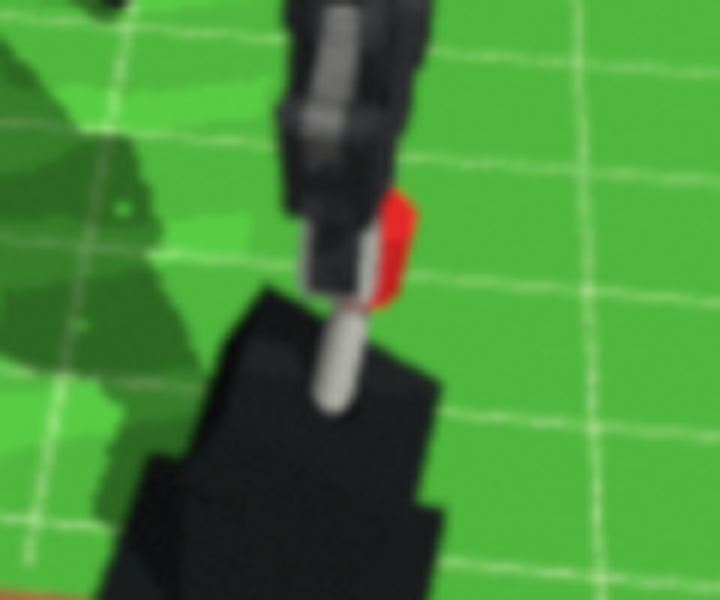

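```bash
cat >> h.py <<'E'
def proj(im,X):
    c=im['R']@np.array(X)+im['t'];p=c[:2]/c[2];p=p*(1+float(im['k1'])*(p@p));K=im['intrinsics'];return np.array([K[0,0]*p[0]+K[0,2],K[1,1]*p[1]+K[1,2]])
E
python3 - <<'E'
from h import *
s=load('s10')
for th in (0,.05,.1,.15,.2,.3):
  o=[]
  for d in (0,.05): 
    X=[.4177-d*np.sin(th),.277+.13*d*np.sin(th),.08+d*np.cos(th)]; o.append(proj(s,X))
  d=o[1]-o[0]; print(th,((o[0]-[330,245]+.5)*6).round(0),np.degrees(np.arctan2(d[0],-d[1])))
E
```

```text
0 [339. 398.] 4.798264526272224
0.05 [339. 398.] 8.662463609639564
0.1 [339. 398.] 12.561670660863987
0.15 [339. 398.] 16.479512463940093
0.2 [339. 398.] 20.39895716691882
0.3 [339. 398.] 28.174873805639194
```

Emit:
{"op": "arm_command", "data": {
  "commands": [
    [2, [0.35, -0.045, 0], 0],
    [2, [0.35, -0.045, -0.02], 0],
    [2, [0, 0, 0], 0],
    [2, [0, 0, 0], 0]
  ]
}}

```text
clock: 11.5
position: [0.4255, 0.2757, 0.1506]
ee_rot: [0.533, -0.531, -0.465, 0.467]
contact_force: [-6.2, -0.8, 5.2]
width: 0.0241
```

```bash
python3 st.py;python3 -c "
from h import *
s=grab('side','s11')
a=cv2.resize(s['pixels'][255:325,350:420,::-1],None,fx=8,fy=8,interpolation=cv2.INTER_CUBIC);cv2.imwrite('pics/s11z.png',a)"
```

```text
11.5 [0.4255 0.2757 0.1506] yaw 1.439 F [-6.18 -0.84  5.25] w 0.0241 [ 0.44  0.25  1.8   0.    1.09 -1.  ]
```

View pics/s11z.png

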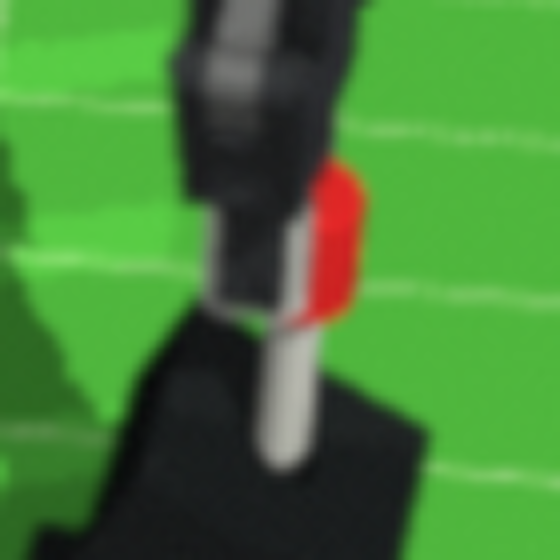

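Emit:
{"op": "arm_command", "data": {
  "commands": [
    [2, [-0.1, 0.01, 0.3], 0],
    [2, [0, 0, 1], 0],
    [2, [0, 0, 3], 0],
    [2, [0, 0, 3], 0],
    [2, [0, 0, 1], 0],
    [2, [0, 0, 0], 0],
    [2, [0, 0, 0], 0]
  ],
  "grip_force": 50
}}

```text
clock: 12.25
position: [0.4261, 0.2759, 0.2326]
ee_rot: [-0.532, 0.532, 0.466, -0.466]
contact_force: [0.5, -0.4, -1.2]
width: 0.0244
```

```bash
python3 st.py;python3 -c "
from h import *
s=grab('side','s12')
a=cv2.resize(s['pixels'][210:300,340:420,::-1],None,fx=6.5,fy=6.5,interpolation=cv2.INTER_CUBIC);cv2.imwrite('pics/s12z.png',a)
grab('wrist','w12')
t=grab('top','t12')
a=cv2.resize(t['pixels'][220:290,190:270,::-1],None,fx=7,fy=7,interpolation=cv2.INTER_CUBIC);cv2.imwrite('pics/t12z.png',a)
"
```

```text
12.25 [0.4261 0.2759 0.2326] yaw 1.44 F [ 0.49 -0.42 -1.19] w 0.0244 [ 0.44  0.18  1.67 -0.    1.29 -1.  ]
```

View pics/s12z.png

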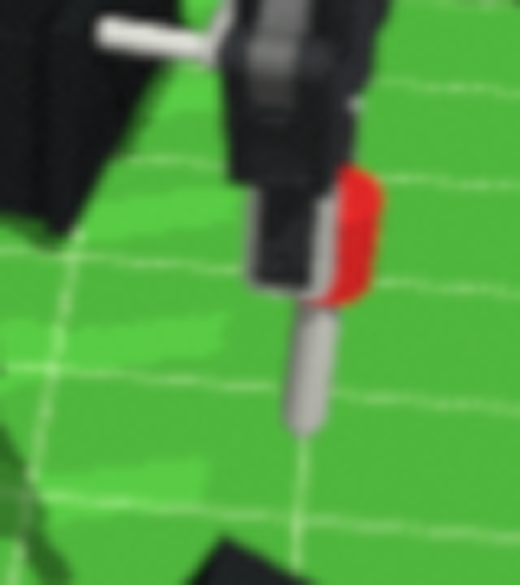

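View pics/w12.png

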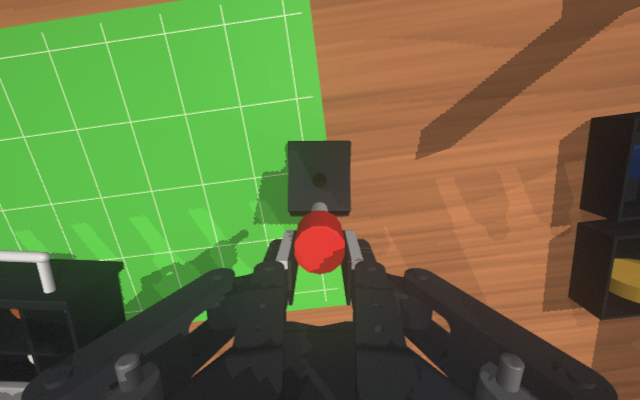

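View pics/t12z.png

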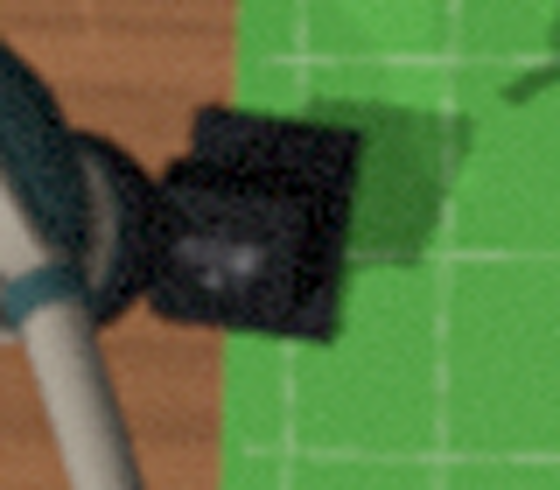

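```bash
cat >> h.py <<'E'
def rayplane(im,uv,p0,n):
    p=cv2.undistortPoints(np.array([[uv]],float),im['intrinsics'],np.array([float(im['k1']),0,0,0.])).ravel()
    d=im['R'].T@np.array([p[0],p[1],1.]); c=-im['R'].T@im['t']; return c+d*(n@(np.array(p0)-c))/(n@d)
E
python3 - <<'E'
from h import *
s=load('s12');px=s['pixels'].astype(int)
yaw=1.44; n=np.array([np.cos(yaw),np.sin(yaw),0]); u=np.array([n[1],-n[0],0]); p0=np.array([.4261,.2759,.2326])
rows=[]
for v in range(258,278):
    r=px[v,380:396]; g=(r[:,1]-r[:,0]); 
    m=(g<25)&(r.sum(1)>200)&(r[:,0]-r[:,1]<40)
    i=np.flatnonzero(m)
    # subpixel: weights
    w=np.clip((60-g)/60.,0,1)*(r.sum(1)>180); 
    if len(i): rows.append((v,380+(w*np.arange(16)).sum()/w.sum(),len(i))); print(rows[-1],r[:,1]-r[:,0])
R_=np.array(rows)
for v,c,k in rows:
    X=rayplane(s,(c,v),p0,n); print(v,((X-p0)@u).round(4),X[2].round(4))
E
```

```text
(258, np.float64(388.32872928176795), 6) [103 103 103 100  81  41   8   1  -1  -1  -2  11  57  92 101 103]
(259, np.float64(388.1943661971831), 6) [104 103 103  99  77  36   7   2   1   0   2  17  61  96 103 104]
(260, np.float64(388.05307262569835), 6) [103 103 103  96  70  28   5   1   1   1   3  23  64  96 103 103]
(261, np.float64(387.9194444444444), 6) [103 103 103  96  61  19   3   2   2   1   6  27  69  97 103 103]
(262, np.float64(387.7752808988764), 6) [103 104 103  94  57  16   3   1   2   2   8  35  77  99 103 103]
(263, np.float64(387.6117318435754), 6) [102 104 103  92  52  12   1   2   2   1  10  42  83 101 104 104]
(264, np.float64(387.5232876712329), 6) [104 103 102  90  47   9   1   2   1   1  10  44  85 101 103 103]
(265, np.float64(387.3983739837398), 6) [103 103 100  82  39   8   2   1   1   1  11  48  87 102 103 104]
(266, np.float64(387.24301675977654), 6) [103 103  99  79  36   7   2   2   1   2  16  56  92 102 103 104]
(267, np.float64(387.0914285714286), 6) [101 102  98  76  32   6   2   1   2   5  22  65  95 103 103 103]
(268, np.float64(386.98319327731093),
[... 545 characters left out ...]
 57  93 103 103 103 103]
(274, np.float64(386.3101265822785), 5) [103 102  92  52  15   3   1   1   6  26  68  96 103 103 103 103]
(275, np.float64(386.25106382978726), 4) [104 103  98  72  34  11   3   6  19  52  86 100 103 103 103 103]
(276, np.float64(386.2682926829268), 2) [103 104 103  92  65  30  17  23  47  80  98 103 103 103 104 103]
258 -0.0051 0.1966
259 -0.005 0.1945
260 -0.0049 0.1924
261 -0.0048 0.1904
262 -0.0047 0.1883
263 -0.0046 0.1862
264 -0.0045 0.1841
265 -0.0045 0.1819
266 -0.0043 0.1798
267 -0.0042 0.1777
268 -0.0042 0.1756
269 -0.0041 0.1734
270 -0.004 0.1713
271 -0.0039 0.1691
272 -0.0038 0.167
273 -0.0038 0.1648
274 -0.0038 0.1627
275 -0.0038 0.1605
276 -0.004 0.1584
```

Emit:
{"op": "arm_command", "data": {
  "commands": [
    [2, [2.0, -2.28, 0], -0.134],
    [2, [2.0, -2.28, 0], -0.134],
    [2, [2.0, -2.28, 0], -0.134],
    [2, [2.0, -2.28, 0], -0.134],
    [2, [2.0, -2.28, 0], -0.134],
    [2, [2.0, -2.28, 0], -0.134],
    [2, [2.0, -2.28, 0], -0.134],
    [2, [2.0, -2.28, 0], -0.134],
    [2, [2.0, -2.28, 0], -0.134],
    [2, [2.0, -2.28, 0], -0.134],
    [2, [2.0, -2.28, 0], -0.134],
    [2, [2.0, -2.28, 0], -0.134]
  ]
}}

```text
clock: 13.6
position: [0.6666, 0.0015, 0.2316]
ee_rot: [0.704, -0.704, 0.062, -0.06]
contact_force: [0.2, 0.7, -1.4]
width: 0.024
```

Emit:
{"op": "arm_command", "data": {
  "commands": [
    [2, [0, 0, 0], 0],
    [2, [0, 0, -2.5], 0],
    [2, [0, 0, 0], 0],
    [2, [0, 0, 0], 0]
  ]
}}

```text
clock: 14.0
position: [0.6652, 0.0031, 0.2072]
ee_rot: [0.705, -0.705, 0.06, -0.058]
contact_force: [0.8, 0.6, -0.4]
width: 0.0242
```

```bash
python3 st.py;python3 -c "
from h import *
s=grab('side','s13')
a=cv2.resize(s['pixels'][150:250,220:340,::-1],None,fx=6,fy=6,interpolation=cv2.INTER_CUBIC);cv2.imwrite('pics/s13z.png',a)
grab('wrist','w13')
"
```

```text
14.0 [0.6652 0.0031 0.2072] yaw -0.167 F [ 0.77  0.59 -0.37] w 0.0242 [-0.1   0.44  1.36  0.    1.35  0.07]
```

View pics/s13z.png

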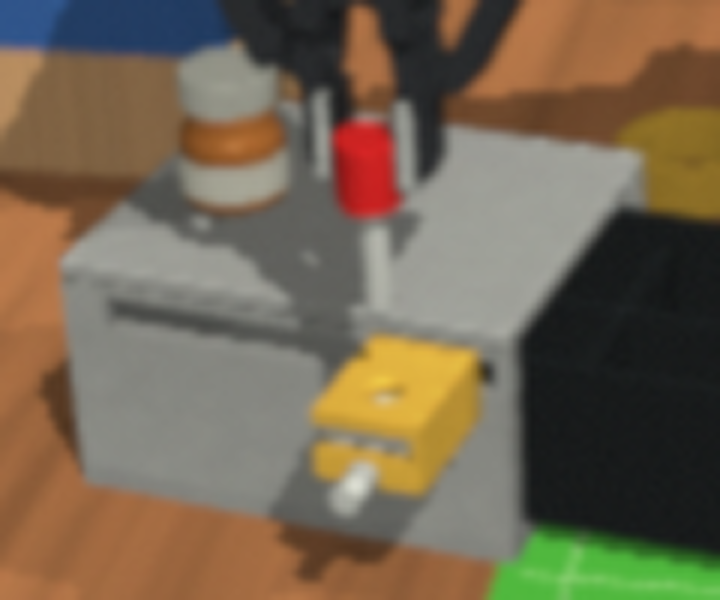

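View pics/w13.png

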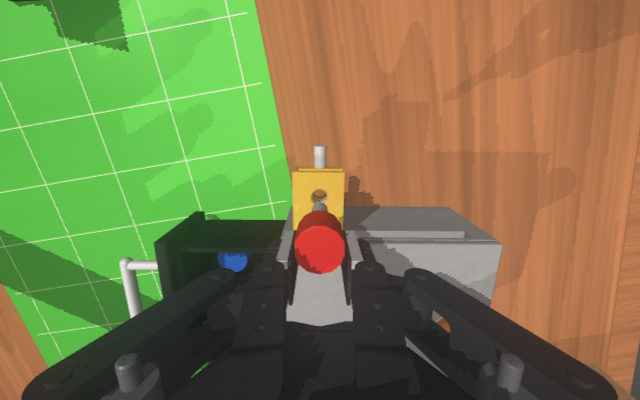

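```bash
python3 - <<'E'
from h import *
s=load('s13');w=load('w13')
g=lambda u,v,z: ray(s,(220+(u+.5)/6-.5,150+(v+.5)/6-.5),z)
print('hole',g(383,390,.1)); 
for z in (.1306,.1326,.1346): print('tip',g(379,307,z))
# shank axis in side: 
print('p at',proj(s,[.6658,.0066,.1326])*1, proj(s,[.6652,.0031,.19]))
print('hole wrist',ray(w,(320,195),.1),proj(w,[.6658,.0066,.1326]))
a=cv2.resize(w['pixels'][140:270,260:380,::-1],None,fx=4.5,fy=4.5,interpolation=cv2.INTER_CUBIC);cv2.imwrite('pics/w13z.png',a)
a=cv2.resize(s['pixels'][165:225,260:310,::-1],None,fx=10,fy=10,interpolation=cv2.INTER_CUBIC);cv2.imwrite('pics/s13zz.png',a)
E
```

```text
hole [0.66765669 0.00731717 0.1       ]
tip [ 0.67020888 -0.00351558  0.1306    ]
tip [ 6.69292934e-01 -4.52199000e-05  1.32600000e-01]
tip [0.66837699 0.00342514 0.1346    ]
p at [283.57378472 202.26242621] [282.93978171 179.16138307]
hole wrist [0.665284   0.00749629 0.1       ] [320.94036951 207.43548745]
```

View pics/w13z.png

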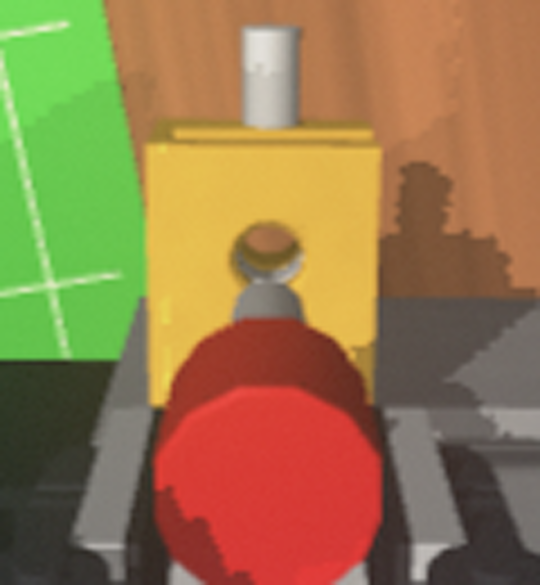

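View pics/s13zz.png

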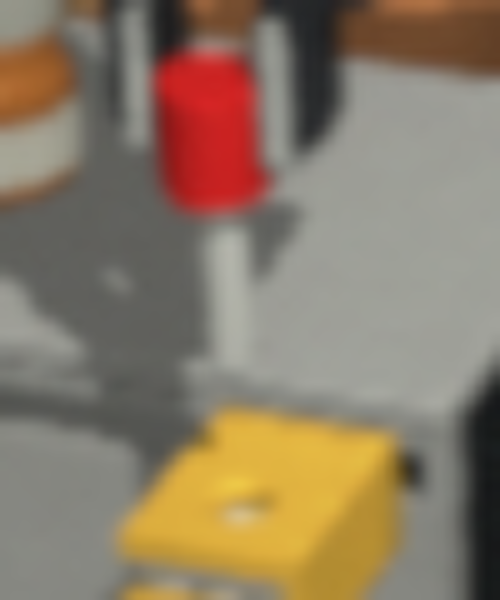

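Emit:
{"op": "arm_command", "data": {
  "commands": [
    [2, [0, 0.07, -1.5], 0],
    [2, [0, 0, -1.2], 0],
    [2, [0, 0, -0.4], 0],
    [2, [0, 0, -0.3], 0],
    [2, [0, 0, 0], 0],
    [2, [0, 0, 0], 0]
  ]
}}

```text
clock: 14.7
position: [0.6666, 0.0032, 0.1748]
ee_rot: [-0.705, 0.705, -0.059, 0.06]
contact_force: [-0.6, -0.5, -1.3]
width: 0.0238
```

```bash
python3 st.py;python3 -c "
from h import *
s=grab('side','s14')
w=grab('wrist','w14')
a=cv2.resize(w['pixels'][140:270,260:380,::-1],None,fx=4.5,fy=4.5,interpolation=cv2.INTER_CUBIC);cv2.imwrite('pics/w14z.png',a)
a=cv2.resize(s['pixels'][165:235,250:310,::-1],None,fx=8,fy=8,interpolation=cv2.INTER_CUBIC);cv2.imwrite('pics/s14zz.png',a)
"
```

```text
14.7 [0.6666 0.0032 0.1748] yaw -0.168 F [-0.61 -0.53 -1.29] w 0.0238 [-0.1   0.46  1.41 -0.    1.28  0.07]
```

View pics/w14z.png

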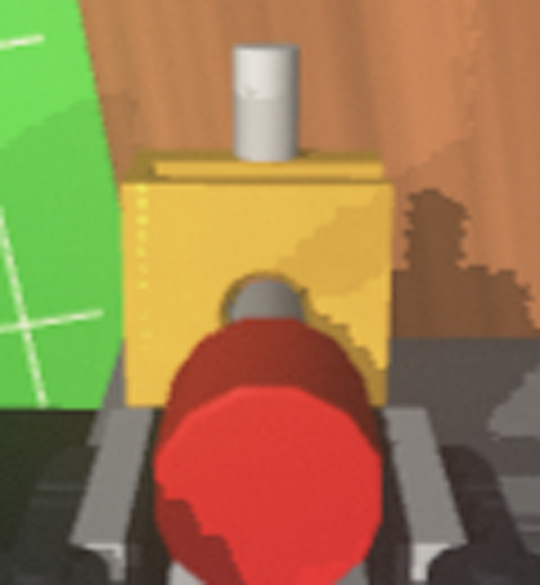

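View pics/s14zz.png

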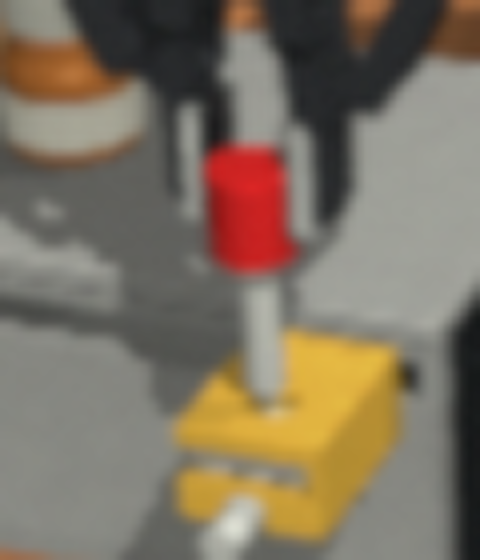

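Emit:
{"op": "arm_command", "data": {
  "commands": [
    [2, [-0.03, 0.1, -0.2], 0],
    [2, [0, 0, -0.3], 0],
    [2, [0, 0, -0.3], 0],
    [2, [0, 0, 0], 0]
  ]
}}

```text
clock: 15.2
position: [0.666, 0.0029, 0.1661]
ee_rot: [-0.704, 0.706, -0.059, 0.059]
contact_force: [0.5, -4.3, -2.4]
width: 0.024
```

Emit:
{"op": "arm_command", "data": {
  "commands": [
    [2, [0, 0, -0.3], 0],
    [2, [0, 0, -0.3], 0],
    [2, [0, 0, 0], 0]
  ]
}}

```text
clock: 15.5
position: [0.6659, 0.0028, 0.16]
ee_rot: [-0.704, 0.705, -0.059, 0.059]
contact_force: [-0.1, -5.1, 0.4]
width: 0.0243
```

Emit:
{"op": "arm_command", "data": {
  "commands": [
    [2, [0, -0.12, -0.1], 0],
    [2, [0, 0, -0.2], 0],
    [2, [0, 0, -0.2], 0],
    [2, [0, 0, 0], 0]
  ],
  "grip_force": 70
}}

```text
clock: 15.9
position: [0.6659, 0.0022, 0.155]
ee_rot: [-0.704, 0.705, -0.059, 0.059]
contact_force: [0.0, -5.2, 1.8]
width: 0.0232
```

Emit:
{"op": "arm_command", "data": {
  "commands": [
    [2, [0, 0, -0.3], 0],
    [2, [0, 0, -0.3], 0],
    [2, [0, 0, 0], 0]
  ]
}}

```text
clock: 16.2
position: [0.6659, 0.0018, 0.149]
ee_rot: [-0.704, 0.705, -0.059, 0.059]
contact_force: [-0.5, -6.1, 0.2]
width: 0.0239
```

```bash
python3 st.py;python3 -c "
from h import *
s=grab('side','s15')
a=cv2.resize(s['pixels'][165:235,250:310,::-1],None,fx=8,fy=8,interpolation=cv2.INTER_CUBIC);cv2.imwrite('pics/s15zz.png',a)
"
```

```text
16.2 [0.6659 0.0018 0.149 ] yaw -0.168 F [-0.53 -6.14  0.22] w 0.0239 [-0.1   0.47  1.45 -0.    1.22  0.07]
```

View pics/s15zz.png

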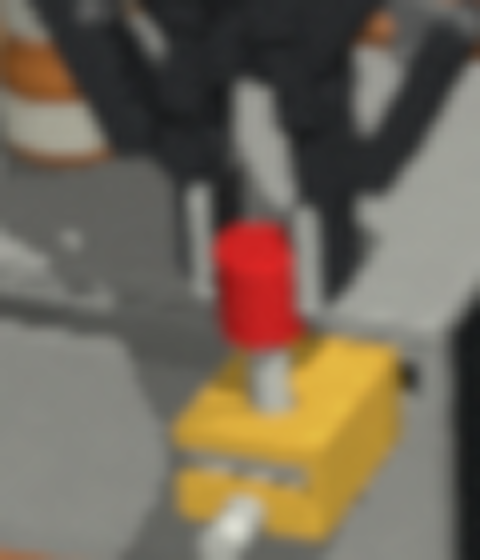

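Emit:
{"op": "arm_command", "data": {
  "commands": [
    [2, [0, -0.12, -0.2], 0],
    [2, [0, -0.03, -0.3], 0],
    [2, [0, 0, -0.3], 0],
    [2, [0, 0, 0], 0]
  ]
}}

```text
clock: 16.65
position: [0.6658, 0.001, 0.1406]
ee_rot: [-0.704, 0.705, -0.059, 0.059]
contact_force: [-0.4, -5.4, -1.4]
width: 0.0234
```

Emit:
{"op": "arm_command", "data": {
  "commands": [
    [2, [0, 0, -0.3], 0],
    [2, [0, 0, -0.3], 0],
    [2, [0, 0, 0], 0]
  ]
}}

```text
clock: 16.95
position: [0.6658, 0.0006, 0.1352]
ee_rot: [-0.704, 0.705, -0.059, 0.059]
contact_force: [-1.8, -6.7, 2.9]
width: 0.0233
```

Emit:
{"op": "arm_command", "data": {
  "commands": [
    [2, [0.02, -0.15, -0.2], 0],
    [2, [0, 0, -0.2], 0],
    [2, [0, 0, 0], 0]
  ]
}}

```text
clock: 17.25
position: [0.6658, 0.0, 0.1307]
ee_rot: [-0.705, 0.705, -0.06, 0.059]
contact_force: [-1.5, -5.1, 1.0]
width: 0.0235
```

```bash
python3 st.py;python3 -c "
from h import *
s=grab('side','s16')
a=cv2.resize(s['pixels'][165:235,250:310,::-1],None,fx=8,fy=8,interpolation=cv2.INTER_CUBIC);cv2.imwrite('pics/s16zz.png',a)
w=grab('wrist','w16')
"
```

```text
17.25 [0.6658 0.     0.1307] yaw -0.168 F [-1.49 -5.08  0.98] w 0.0235 [-0.1   0.49  1.47 -0.    1.18  0.06]
```

View pics/s16zz.png

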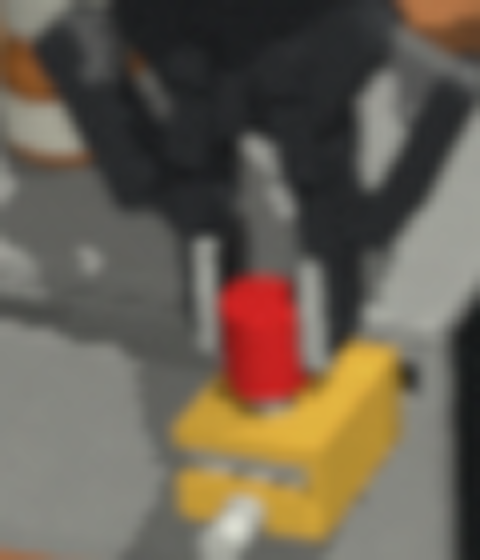

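View pics/w16.png

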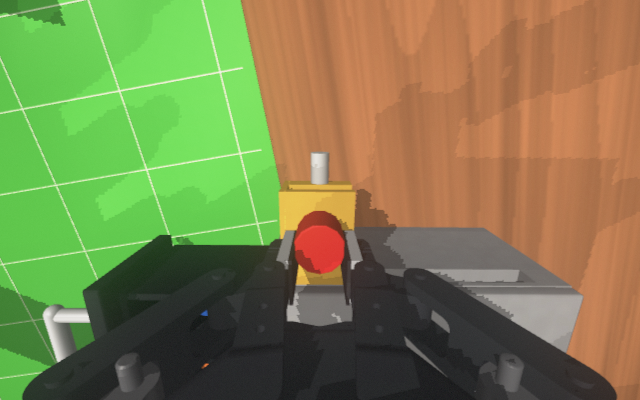

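Emit:
{"op": "arm_command", "data": {
  "commands": [
    [2, [0, -0.12, -0.2], 0],
    [2, [0, 0, -0.2], 0],
    [2, [0, 0, -0.1], 0],
    [2, [0, 0, 0], 0]
  ]
}}

```text
clock: 17.75
position: [0.6659, -0.0007, 0.1259]
ee_rot: [0.705, -0.704, 0.06, -0.059]
contact_force: [-2.0, -1.4, 0.9]
width: 0.0237
```

Emit:
{"op": "arm_command", "data": {
  "commands": [
    [2, [0, 0, -0.2], 0],
    [2, [0, 0, -0.1], 0],
    [2, [0, 0, 0], 0]
  ]
}}

```text
clock: 18.05
position: [0.666, -0.001, 0.1234]
ee_rot: [0.705, -0.704, 0.059, -0.059]
contact_force: [-2.7, -1.8, 4.7]
width: 0.0237
```

Emit:
{"op": "arm_command", "data": {
  "commands": [
    [2, [0, 0, -0.2], 0],
    [2, [0, 0, 0], 0]
  ]
}}

```text
clock: 18.25
position: [0.666, -0.001, 0.1233]
ee_rot: [0.705, -0.705, 0.059, -0.06]
contact_force: [-5.9, -1.6, 12.0]
width: 0.0237
```

Emit:
{"op": "arm_command", "data": {
  "commands": [
    [2, [0, 0, -0.2], 0],
    [2, [0, 0, 0], 0]
  ]
}}

```text
clock: 18.45
position: [0.666, -0.0011, 0.1231]
ee_rot: [0.705, -0.705, 0.059, -0.06]
contact_force: [-8.2, -1.0, 19.7]
width: 0.0238
```

```bash
python3 st.py;python3 -c "
from h import *
s=grab('side','s17')
a=cv2.resize(s['pixels'][165:235,250:310,::-1],None,fx=8,fy=8,interpolation=cv2.INTER_CUBIC);cv2.imwrite('pics/s17zz.png',a)
"
```

```text
18.45 [ 0.666  -0.0011  0.1231] yaw -0.168 F [-8.2  -0.97 19.67] w 0.0238 [-0.11  0.49  1.48  0.    1.17  0.06]
```

View pics/s17zz.png

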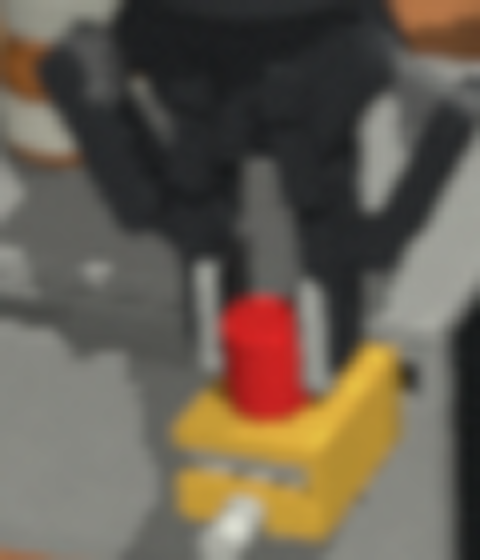

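Emit:
{"op": "arm_command", "data": {
  "commands": [
    [2, [-0.1, 0, 0.25], 0],
    [2, [0, 0, 0.1], 0],
    [4.0, [0, 0, 0], 0],
    [4.0, [0, 0, 0], 0],
    [4.0, [0, 0, 0], 0],
    [4.0, [0, 0, 0], 0],
    [4.0, [0, 0, 3], 0],
    [4.0, [0, 0, 4], 0],
    [4.0, [0, 0, 2], 0],
    [0, [0, 0, 0], 0],
    [0, [0, 0, 0], 0]
  ]
}}

```text
clock: 19.6
position: [0.665, -0.001, 0.2125]
ee_rot: [0.705, -0.705, 0.059, -0.059]
contact_force: [-1.3, -0.1, 0.3]
width: 0.0115
```

```bash
python3 st.py;python3 -c "
from h import *
s=grab('side','s18')
a=cv2.resize(s['pixels'][150:250,220:370,::-1],None,fx=5,fy=5,interpolation=cv2.INTER_CUBIC);cv2.imwrite('pics/s18zz.png',a)
w=grab('wrist','w18')
X=cloud(w);px=w['pixels'].astype(int)
m=(px[...,0]>150)&(px[...,1]<80)&(px[...,2]<80)&(abs(X[...,0]-.666)<.03)&(abs(X[...,1])<.03)
print(m.sum(),np.nanmedian(X[m],0),np.nanpercentile(X[m][:,2],[5,50,95]))
"
```

```text
19.6 [ 0.665  -0.001   0.2125] yaw -0.168 F [-1.3  -0.11  0.3 ] w 0.0115 [-0.11  0.43  1.36  0.    1.36  0.06]
813 [0.66495546 0.00717187 0.12863772] [0.11677147 0.12863772 0.12982846]
```

View pics/s18zz.png

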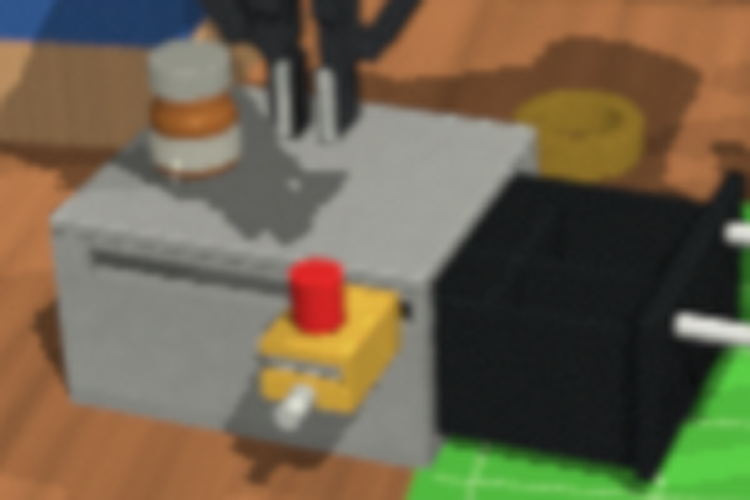

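View pics/w18.png

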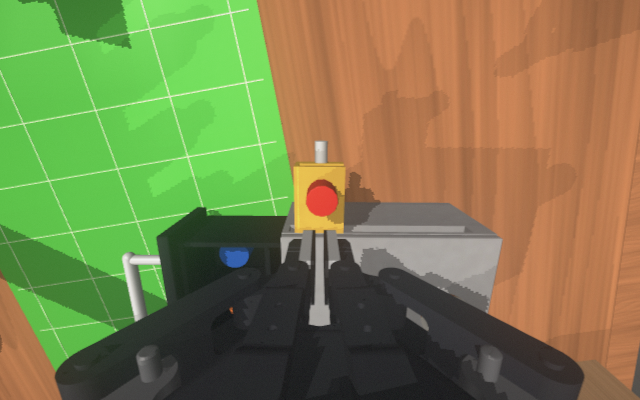

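```bash
python3 - <<'E'
from h import *
w=load('w18');X=cloud(w);px=w['pixels'].astype(int)
m=(px[...,0]>150)&(px[...,1]<80)&(px[...,2]<80)&(X[...,2]>.125)&(abs(X[...,0]-.666)<.03)&(abs(X[...,1])<.03)
y=(px[...,0]>150)&(px[...,1]>120)&(px[...,2]<110)&(abs(X[...,0]-.666)<.03)&(abs(X[...,1]-.005)<.03)&(X[...,2]>.09)&(X[...,2]<.11)
print(np.nanmedian(X[m],0),np.nanmedian(X[y],0),y.sum())
a=load('side0')['pixels'].astype(int);b=load('s18')['pixels'].astype(int)
# cabinet lower-left region shift
A=a[180:245,225:275].mean(-1).astype(np.float32);B=b[180:245,225:275].mean(-1).astype(np.float32)
print(cv2.phaseCorrelate(A,B))
E
```

```text
[0.66547857 0.0061949  0.12872028] [0.65738737 0.00956931 0.09992935] 1956
((-0.22660240425911837, 0.2722361129776161), 0.5759202734629313)
```

Emit:
{"op": "arm_command", "data": {
  "commands": [
    [2, [-1, 1, 3], 0],
    [2, [-2, 2, 3], 0],
    [2, [-2, 2, 2], 0],
    [2, [0, 0, 0], 0],
    [2, [0, 0, 0], 0]
  ]
}}

```text
clock: 20.2
position: [0.6148, 0.049, 0.2919]
ee_rot: [-0.704, 0.705, -0.059, 0.059]
contact_force: [0.4, 0.0, -0.2]
width: 0.0201
```

```bash
python3 st.py;python3 -c "
from h import *
t=grab('top','t19')
a=cv2.resize(t['pixels'][100:300,200:460,::-1],None,fx=3,fy=3,interpolation=cv2.INTER_CUBIC);cv2.imwrite('pics/t19z.png',a)
"
```

```text
20.2 [0.6148 0.049  0.2919] yaw -0.167 F [ 0.38  0.04 -0.24] w 0.0201 [-0.03  0.32  1.33 -0.    1.49  0.13]
```

View pics/t19z.png

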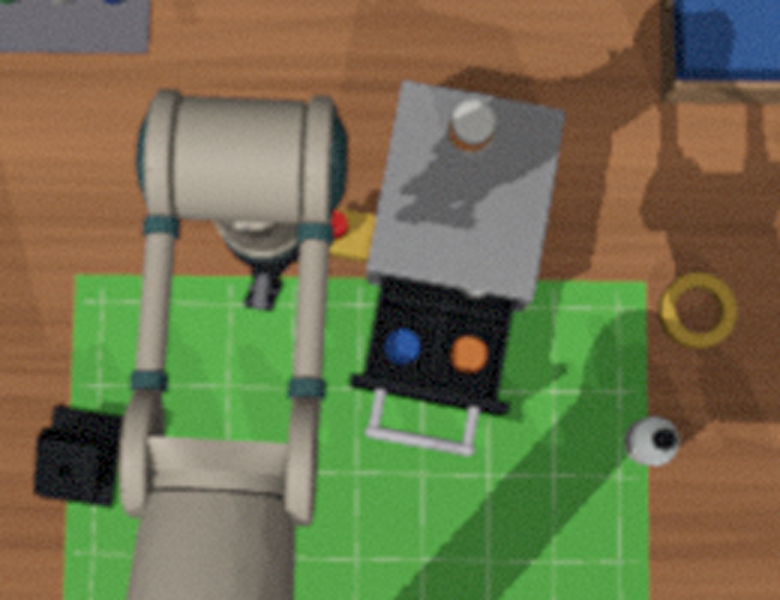

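```bash
python3 -c "
from rig import manip
print(manip.sign_off())"
```

```text
the job is handed in; nothing more can be done
None
```

The drawer is pulled out to its stop and locked there by the pin, and the job is handed in at about 20 s of the 58 s allowed.

- **Drawer:** I pulled it about 72 mm. Motion stopped and the pull force rose to about 7 N, well under the 20 N that drags the cabinet. The lug showed in the fork, hole under hole.
- **Pin:** I drew it out along the slanted hole. I stood it upright by turning it in the grip against the hole's lip, then pushed it down through the fork and lug. It came to a hard stop at about 20 N.

**Last checks:**
- The pin's head top measured 28.8 mm above the fork top, against 28 mm for a seated head. That is within the roughly 2 mm camera accuracy.
- The cabinet moved at most about 0.3 pixel in the side view, and the jar, bottle and tape were undisturbed. The image match behind the cabinet figure was only moderate (0.58).
- The gripper was clear of everything at hand-in.

**Less certain:**
- I did not feel the catch as a distinct click. That the pin is past it rests on the head's height and the hard stop.
- The pin leaned about 0.04 rad at the start of insertion, giving sideways forces of up to about 8 N. I eased most of that off along the way.

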